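Thread a stirrer shaft through the two guides of a stirring stand

ROBOT

A 7-joint arm with a two-finger parallel gripper is mounted at the origin on the work surface. World frame = base frame: x ahead of the robot, y to its left, z up, the work surface at z = 0. Lengths are in m, angles in rad, forces in N, time in s.
With the tool pointing down it reaches from about 0.425 to 0.925 m from the base axis. Payload 6.8 kg.
Tool frame: the origin (TCP) lies at the very end of the fingers, on their centre line; the grasp point (between the pads) lies robot.pinch_z behind it (robot.pinch_z is the distance from the TCP to the grasp point, in m); y points along the fingers, x is the direction in which the jaws open and shut, and the axes are right-handed (so a half turn about y gives the same grasp; the last joint's range is limited). The gripper opens to 85 mm and grips with 20 to 120 N. Pads are 22 mm wide; open, the fingers measure 114 mm over their backs; the gripper's body (76 mm by 85 mm) begins 54 mm behind the grasp point. The pads swing forward as they close: fully open they stand 13 mm farther back than shut.
Start: joints at [1.224, 0.477, 0.022, 1.555, -0.011, 1.109, -0.083], TCP at [0.16, -0.656, 0.231] pointing down, gripper open.
Joint ranges: [-2.96, 2.96], [-0.34, 2.1], [-1.41, 1.46], [0.24, 2.44], [-1.37, 4.51], [0.17, 1.92], [-2.96, 2.96]. Speed limits (rad/s): [2.39, 2.39, 3.14, 3.14, 3.14, 3.14, 3.14].

INTERFACE

Orientations are given as a 3x3 rotation matrix whose columns are the frame's x, y, z axes.
In Python, from cell import robot gives the robot as it stands.
- The arm moves only by the shell command python3 -m handwheel 'ROWS' [FORCE]. ROWS is JSON, a list of rows, each an object with "xyz": the shift along the tool's x, y, z in cm, a list of three; "turn": the turn, a rotation vector about the tool's x, y, z in rad, a list of three; "hand": the closure in counts, from 0 (fully open) to 255 (shut). In form: [{"xyz": [tx, ty, tz], "turn": [rx, ry, rz], "hand": hand}, ...]. A call has 1 to 12 rows; each row is the pose to reach, as a shift and turn from the pose commanded when the call began, along the tool's axes at that moment; what a row does not reach only later rows make up. A row lasts 1/8 s, in which the tool goes at most 62.5 mm and 10.7 degrees, less where a joint would pass 70% of its speed; a pose out of reach is approached as far as the arm can. A call with a gripper value outside its range is refused whole. The fingers move at their own pace and stop on an object; FORCE is the grip in N (left out, the last holds). Time passes only in rows, so rows that repeat a pose let the fingers close. It gives the time, the measured TCP pose, the force and the opening at its end, in the units of the state.
- robot.get_state(): the state, without advancing time (a new reading comes with each control period).
- robot.camera(name): name is "side" or "top"; returns a dict with "img" (480x640x3 uint8, red, green, blue), "K" (3x3 intrinsics, pixels), "origin" and "rotation" of the camera in the world. Camera axes: x right, y up, looking along -z (the intrinsics and any distortion apply to the point x, -y, -z); pixel columns grow to the right and rows downward; lengths in m; the calibration is good to about 2 mm. A picture is of the moment at which its call begins. There is no depth.
- robot.close_job(): hands the job in, once; it reports no verdict.
The state is a dict: "time_s": time; "qpos": joint angles; "joint_vel": joint speeds; "tau": joint torques, N m; "tcp_pos": TCP position; "tcp_rot": TCP orientation; "contact_force": force on the tool from outside, world axes, zero at the start; "ft_torque": the same for the moment, N m; "opening": finger opening in m.
Only numpy, scipy, OpenCV 4.12 (cv2) and the standard library are available. Lean on these libraries where they do the work, as an engineer would, in place of code of your own. Each camera call takes 0.05 s, during which the arm holds its last target. There are 200 camera calls.

TASK

Pull the stirrer shaft (the rod with the square head) out of the blue rack and thread it straight down through the stand's upper guide and then its lower guide, so that its end hangs inside the glass jar without touching the jar's bottom. Finish while still holding the shaft there by its head, still and spanning both guides: do not let go of it. Leave the two other rods in the rack, and leave the dishes and the tip box where they are.

Things in the scene. Friction and masses are not known exactly. Their poses are not given: they have to be found in the camera images.
- shaft: Bare steel stirrer shaft, loose, about 110 g, standing nearly upright in one of the rack's three sockets (which one varies), tip 45 mm below the rack's top. Origin at the centre of its lower end, z up along the shaft. Round rod 8 mm thick, 135 mm long, then a square head 20 x 20 mm, 45 mm tall (135 to 180 mm above the tip), its flats facing the shaft's x and y axes.
- shaft_tip (a point): The shaft's hemispherical lower end, on its axis (same point as its origin).
- shaft_head (a point): Centre of the shaft's square head, 157.5 mm above the tip: a good point to grip from above.
- rack: Fixed blue plastic rack, 70 (x) x 210 (y) x 60 mm tall, origin at the centre of its underside, z up. Three round sockets 9 mm wide, 45 mm deep, on its centre line at y = -75, 0 and 75 mm. White tube caps in two rows beside them rise 6 mm above its top.
- stand: Fixed stirring stand, z up, origin on the bench straight below the guides' common vertical axis. Base plate 10 mm thick, 130 mm (x) by 170 mm (y from -60 to 110 mm). A 14 mm column at y = 76 mm rises to 165 mm and carries two arms (clamps 32 mm wide) along y that hold the two guide blocks. Below the guides a glass jar stands fixed on the base.
- upper_guide (a point): Centre of the upper guide's hole, in the top face of its block, 137 mm above the bench; z up. The block is steel, 34 x 34 mm, 12 mm thick, with a vertical 12 mm wide through hole whose mouth is chamfered 3 mm.
- lower_guide (a point): Centre of the lower guide's hole, in the top face of its block, 87 mm above the bench, straight below the upper guide; same block, hole and chamfer; z up.
- jar_floor (a point): Centre of the inner floor of the open glass jar, 15 mm above the bench, straight below the guides; z up. Jar 72 mm outside diameter, opening 60 mm wide, rim 60 mm above the bench (45 mm above this floor).
- ball_rod: Bystander: green glass rod 8 mm thick with a 16 mm ball on top, 153 mm long, loose in another socket of the rack. Origin at its lower end.
- knob_rod: Bystander: steel rod 8 mm thick with a round 22 mm knob on top, 138 mm long, loose in another socket of the rack. Origin at its lower end.
- dishes: Bystander: loose stack of three culture dishes, 92 mm across, 45 mm tall; origin at the centre of its underside.
- tip_box: Bystander: loose pipette-tip box, 85 x 120 mm, 59 mm tall; origin at the centre of its underside.

How it is judged:
By the outcome, as a careful person would: the job done as asked, in the order asked, and still so for the second after the job is handed in, while the arm keeps its last pose, push and grip.
It also fails if it takes over 51 s, if anything falls off the work surface, if the arm or the gripper's body presses on something with over 40 N, if the wrist force passes 120 N, or if a joint passes its speed limit or range.

## Working session

There is one attempt and no reset: what is moved stays moved. The work goes in short steps, Python scripts to look and compute and a shell command to move; the robot and the scene stay as the last step left them, time stands still between calls to the robot, and variables do not carry over. Pictures are saved under pics/ and viewed, about 8 in all and at most 12, crops included, and the job is handed in when it is done.

```bash
mkdir -p pics; python3 - <<'E'
from cell import robot
import cv2,numpy as np,pickle
d={}
for n in("side","top"):
    c=robot.camera(n);d[n]=c;cv2.imwrite(f"pics/{n}0.png",c["img"][:,:,::-1])
    print(n,c["K"],c["origin"],c["rotation"],[k for k in c])
pickle.dump(d,open("c0.pkl","wb"))
s=robot.get_state();print(s["tcp_rot"],s["tcp_pos"],s["time_s"],s["opening"],robot.pinch_z)
E
```

```text
side [[446.55935223   0.         322.37235209]
 [  0.         446.55935223 238.66589429]
 [  0.           0.           1.        ]] [ 0.58836536 -0.61608886  0.59779794] [[ 0.99660273  0.0538724  -0.06229572]
 [-0.08220962  0.60518917 -0.79182551]
 [-0.00495684  0.79425678  0.60756201]] ['img', 'K', 'origin', 'rotation']
top [[453.8506508    0.         320.42277171]
 [  0.         453.8506508  233.44011749]
 [  0.           0.           1.        ]] [ 0.52303565 -0.01530246  1.12960461] [[ 0.01780833  0.99504163 -0.09785205]
 [-0.99983237  0.01813917  0.00249239]
 [ 0.00425499  0.09779126  0.99519785]] ['img', 'K', 'origin', 'rotation']
[[ 2.36610767e-01 -5.02378482e-04  9.71604391e-01]
 [-9.71603166e-01  1.54740488e-03  2.36611269e-01]
 [-1.62233379e-03 -9.99998677e-01 -1.21979869e-04]] [ 0.15954764 -0.65533524  0.23044214] 0.1 0.08552496742202853 0.0187
```

View pics/side0.png

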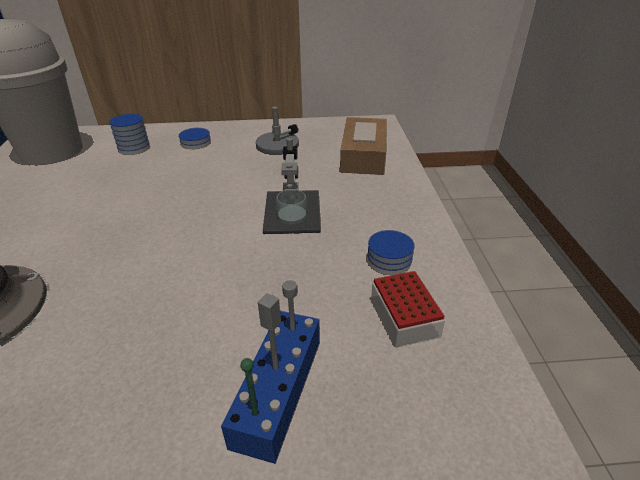

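View pics/top0.png

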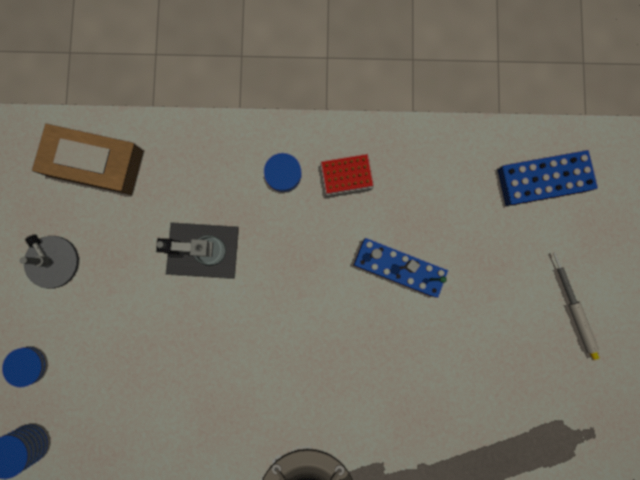

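```bash
cat > h.py <<'E'
import numpy as np
def ray(c,p):
    d=np.linalg.inv(c["K"])@[p[0],p[1],1.]; d=c["rotation"]@[d[0],-d[1],-d[2]]
    return np.array(c["origin"]),d/np.linalg.norm(d)
def plane(c,p,z):
    o,d=ray(c,p); return o+d*(z-o[2])/d[2]
def proj(c,X):
    v=c["rotation"].T@(np.array(X)-c["origin"]); v=c["K"]@[v[0],-v[1],-v[2]]; return v[:2]/v[2]
def tri(c1,p1,c2,p2):
    o1,d1=ray(c1,p1);o2,d2=ray(c2,p2)
    t=np.linalg.lstsq(np.c_[d1,-d2],o2-o1,rcond=None)[0]
    a,b=o1+t[0]*d1,o2+t[1]*d2; return (a+b)/2,np.linalg.norm(a-b)
E
python3 - <<'E'
import cv2,numpy as np,pickle
d=pickle.load(open("c0.pkl","rb"))
def crop(n,x,y,w,h,W,H): return cv2.resize(d[n]["img"][y:y+h,x:x+w,::-1],(W,H),interpolation=cv2.INTER_CUBIC)
a=crop("top",350,230,100,75,400,300);b=crop("top",150,205,100,75,400,300)
c=crop("side",220,270,100,75,400,300);e=crop("side",243,125,100,112,400,300)
e=crop("side",245,160,100,75,400,300)
cv2.imwrite("pics/crop0.png",np.vstack([np.hstack([a,b]),np.hstack([c,e])]))
E
```

```text
(no output)
```

View pics/crop0.png

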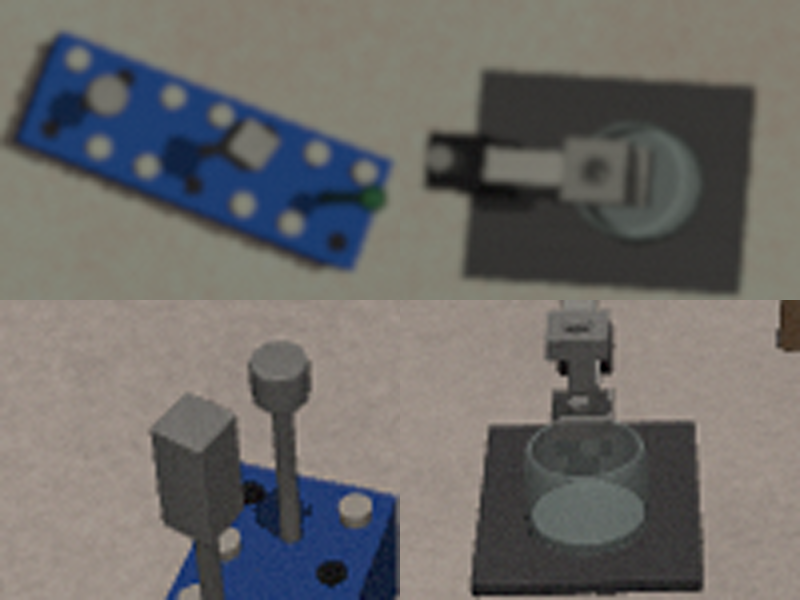

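```bash
python3 - <<'E'
import pickle,numpy as np
from h import *
d=pickle.load(open("c0.pkl","rb"));T,S=d["top"],d["side"]
A=lambda p:(350+p[0]/4,230+p[1]/4); B=lambda p:(150+(p[0]-400)/4,205+p[1]/4)
C=lambda p:(220+p[0]/4,270+(p[1]-300)/4); D=lambda p:(245+(p[0]-400)/4,160+(p[1]-300)/4)
ct=[(255,117),(281,138),(255,170),(229,150)];cs=[(190,393),(237,420),(202,450),(152,430)]
for cam,f,cc in((T,A,ct),(S,C,cs)):
    P=np.array([plane(cam,f(p),.195) for p in cc]);print(P.mean(0),[ (round(np.linalg.norm(e),4),round(np.degrees(np.arctan2(e[1],e[0])),1)) for e in np.roll(P,-1,0)-P])
print("head tri",tri(T,A(np.mean(ct,0)),S,C(np.mean(cs,0))))
g=(597,171);gs=(579,327)
print("guide",plane(T,B(g),.137),plane(S,D(gs),.137),tri(T,B(g),S,D(gs)))
for e in [(485,70),(755,87),(740,293),(463,276)]: print("base",plane(T,B(e),.01))
for e in [(60,32),(392,160),(352,268),(20,140)]: print("rack",plane(T,A(e),.06))
print("jar floor S",plane(S,D((588,511)),.015))
print("ball",plane(T,A((373,197)),.16),"knob",plane(T,A((108,95)),.153))
print("dish",plane(T,(283,172),.045))
E
```

```text
[ 0.55129472 -0.21074384  0.195     ] [(np.float64(0.017), np.float64(-128.3)), (np.float64(0.0214), np.float64(141.1)), (np.float64(0.0167), np.float64(53.1)), (np.float64(0.0218), np.float64(-38.0))]
[ 0.55202659 -0.21319803  0.195     ] [(np.float64(0.0201), np.float64(-41.9)), (np.float64(0.0162), np.float64(-132.1)), (np.float64(0.0186), np.float64(147.5)), (np.float64(0.0194), np.float64(53.1))]
head tri (array([ 0.55158976, -0.21117122,  0.19283192]), np.float64(0.0004819352256674881))
guide [0.58433873 0.24677792 0.137     ] [0.58660315 0.24466355 0.137     ] (array([0.58551632, 0.24723302, 0.13552231]), np.float64(0.0021704464090026142))
base [0.65364467 0.35244793 0.01      ]
base [0.64609942 0.18474715 0.01      ]
base [0.51886863 0.18943853 0.01      ]
base [0.52621802 0.35957095 0.01      ]
rack [ 0.61928425 -0.12366143  0.06      ]
rack [ 0.54727281 -0.31957441  0.06      ]
rack [ 0.48388739 -0.29555372  0.06      ]
rack [ 0.55508678 -0.10065024  0.06      ]
jar floor S [0.58591329 0.24859757 0.015     ]
ball [ 0.52519525 -0.2808179   0.16      ] knob [ 0.57733189 -0.14037246  0.153     ]
dish [0.77818791 0.07568449 0.045     ]
```

Scene: the shaft is in the middle socket, head top at (413.6, 266) in the top view and (268.8, 301) in the side view. That gives about (0.5517, -0.2115) with flats near -38°/52°. The rays meet at z 0.193, expected 0.195. The guide hole is at (199, 248) top and (290, 167) side, giving (0.585, 0.247). The base plate centre agrees, and the stand is yawed about -2.5°.

```bash
python3 -m handwheel '[{"xyz":[-2,-1.5,3],"turn":[0,-0.06,0],"hand":0},{"xyz":[-5.5,-1.5,8],"turn":[0,-0.14,0],"hand":0},{"xyz":[-9,-1.5,13],"turn":[0,-0.22,0],"hand":0},{"xyz":[-12.5,-1.5,18],"turn":[0,-0.3,0],"hand":0},{"xyz":[-16,-1.5,23],"turn":[0,-0.38,0],"hand":0},{"xyz":[-19.5,-1.5,28],"turn":[0,-0.46,0],"hand":0},{"xyz":[-23,-1.5,33],"turn":[0,-0.54,0],"hand":0},{"xyz":[-26.5,-1.5,38],"turn":[0,-0.62,0],"hand":0},{"xyz":[-30,-1.5,43],"turn":[0,-0.668,0],"hand":0},{"xyz":[-32.5,-1.5,46.5],"turn":[0,-0.668,0],"hand":0},{"xyz":[-33.8,-1.5,48.6],"turn":[0,-0.668,0],"hand":0},{"xyz":[-33.8,-1.5,48.6],"turn":[0,-0.668,0],"hand":0}]' 100
python3 -m handwheel '[{"xyz":[0,0,0],"turn":[0,0,0],"hand":0},{"xyz":[0,0,0],"turn":[0,0,0],"hand":0}]'
python3 - <<'E'
from cell import robot
import cv2,numpy as np,pickle
s=robot.get_state();print(s["tcp_rot"].round(4),s["tcp_pos"],s["time_s"],np.round(s["qpos"],2),s["contact_force"])
c=robot.camera("side");t=robot.camera("top");pickle.dump({"side":c,"top":t},open("c1.pkl","wb"))
f=lambda c,x,y:cv2.resize(c["img"][y:y+150,x:x+100,::-1],(400,600),interpolation=cv2.INTER_CUBIC)
cv2.imwrite("pics/a1.png",np.hstack([f(c,220,230),f(t,350,200)]))
E
```

```text
time_s: 1.6
tcp_pos: [0.5529, -0.2101, 0.2459]
tcp_rot: [[0.79, -0.0, 0.613], [-0.613, 0.001, 0.79], [-0.001, -1.0, 0.001]]
contact_force: [-0.6, 0.2, -0.4]
opening: 0.0851
time_s: 1.85
tcp_pos: [0.5509, -0.2141, 0.2462]
tcp_rot: [[0.786, -0.001, 0.618], [-0.618, -0.001, 0.786], [-0.0, -1.0, -0.001]]
contact_force: [-0.4, -0.6, -0.8]
opening: 0.0854
[[ 7.860e-01 -7.000e-04  6.182e-01]
 [-6.182e-01 -6.000e-04  7.860e-01]
 [-2.000e-04 -1.000e+00 -9.000e-04]] [ 0.55091478 -0.21405727  0.24616231] 1.85 [ 0.53  0.35 -0.34  1.73  0.13  1.09 -0.52] [-0.3803203  -0.62759924 -0.83450257]
```

View pics/a1.png

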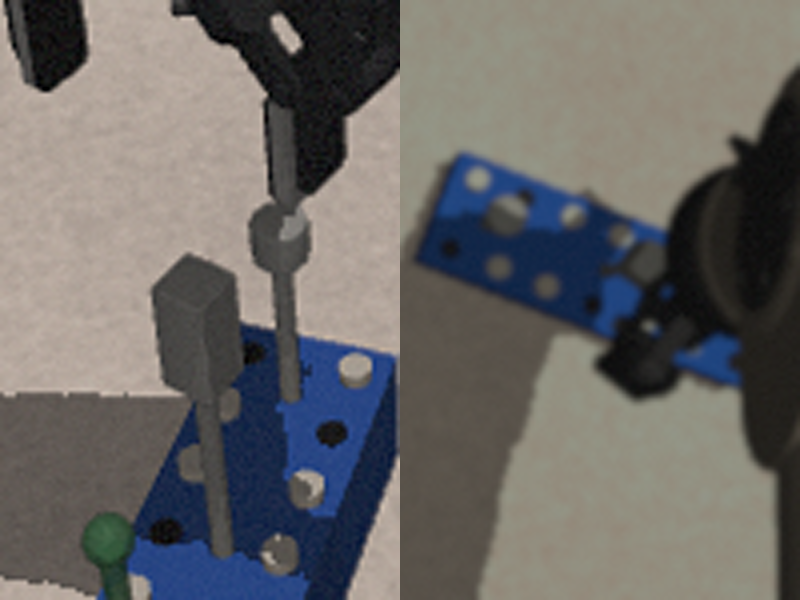

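The side view shows the fingers straddling the head, tips at about (232, 252) and (296, 279), with the flats parallel to the pads. Descending and gripping now.

```bash
python3 -m handwheel '[{"xyz":[-0.1,1.5,0.2],"turn":[0,0,0],"hand":0},{"xyz":[-0.1,4,0.2],"turn":[0,0,0],"hand":0},{"xyz":[-0.1,6.5,0.2],"turn":[0,0,0],"hand":0},{"xyz":[-0.1,8.3,0.2],"turn":[0,0,0],"hand":0},{"xyz":[-0.1,9.2,0.2],"turn":[0,0,0],"hand":0},{"xyz":[-0.1,9.2,0.2],"turn":[0,0,0],"hand":0},{"xyz":[-0.1,9.2,0.2],"turn":[0,0,0],"hand":100},{"xyz":[-0.1,9.2,0.2],"turn":[0,0,0],"hand":150},{"xyz":[-0.1,9.2,0.2],"turn":[0,0,0],"hand":170},{"xyz":[-0.1,9.2,0.2],"turn":[0,0,0],"hand":180}]' 80
python3 -m handwheel '[{"xyz":[0,0,0],"turn":[0,0,0],"hand":190},{"xyz":[0,0,0],"turn":[0,0,0],"hand":200},{"xyz":[0,0,0],"turn":[0,0,0],"hand":255},{"xyz":[0,0,0],"turn":[0,0,0],"hand":255},{"xyz":[0,0,0],"turn":[0,0,0],"hand":255},{"xyz":[0,0,0],"turn":[0,0,0],"hand":255}]'
```

```text
time_s: 3.2
tcp_pos: [0.5525, -0.2104, 0.1546]
tcp_rot: [[0.788, 0.0, 0.616], [-0.616, -0.0, 0.788], [0.0, -1.0, 0.0]]
contact_force: [-0.5, 0.9, -0.2]
opening: 0.0251
time_s: 3.95
tcp_pos: [0.5524, -0.2104, 0.1544]
tcp_rot: [[0.787, 0.0, 0.616], [-0.616, -0.0, 0.787], [0.0, -1.0, -0.0]]
contact_force: [-0.7, -0.5, 2.9]
opening: 0.0192
```

```bash
python3 -m handwheel '[{"xyz":[0,-0.7,0],"turn":[0,0,0],"hand":255},{"xyz":[0,-2.2,0],"turn":[0,0,0],"hand":255},{"xyz":[0,-4,0],"turn":[0,0,0],"hand":255},{"xyz":[0,-6,0],"turn":[0,0,0],"hand":255},{"xyz":[0,-8,0],"turn":[0,0,0],"hand":255},{"xyz":[0,-10,0],"turn":[0,0,0],"hand":255},{"xyz":[0,-12,0],"turn":[0,0,0],"hand":255},{"xyz":[0,-14,0],"turn":[0,0,0],"hand":255},{"xyz":[0,-15.2,0],"turn":[0,0,0],"hand":255},{"xyz":[0,-15.5,0],"turn":[0,0,0],"hand":255},{"xyz":[0,-15.5,0],"turn":[0,0,0],"hand":255},{"xyz":[0,-15.5,0],"turn":[0,0,0],"hand":255}]'
python3 - <<'E'
from cell import robot
s=robot.get_state();R=s["tcp_rot"];print(R.round(4),s["tcp_pos"],s["opening"],(R.T@([.525,.247,.310]-s["tcp_pos"])*100).round(2))
E
```

```text
time_s: 5.45
tcp_pos: [0.5519, -0.2102, 0.3085]
tcp_rot: [[0.788, -0.001, 0.616], [-0.616, 0.0, 0.788], [-0.001, -1.0, -0.001]]
contact_force: [-0.2, -0.2, -0.9]
opening: 0.019
[[ 7.876e-01 -1.500e-03  6.162e-01]
 [-6.162e-01  4.000e-04  7.876e-01]
 [-1.400e-03 -1.000e+00 -6.000e-04]] [ 0.55193127 -0.21023753  0.30845287] 0.01904994379763527 [-30.3   -0.13  34.35]
```

```bash
python3 -m handwheel '[{"xyz":[-1,-0.1,1.2],"turn":[0,0,0],"hand":255},{"xyz":[-3.5,-0.1,4],"turn":[0,0,0],"hand":255},{"xyz":[-7,-0.1,8],"turn":[0,0,0],"hand":255},{"xyz":[-11,-0.1,12.5],"turn":[0,0,0],"hand":255},{"xyz":[-15,-0.1,17],"turn":[0,0,0],"hand":255},{"xyz":[-19,-0.1,21.5],"turn":[0,0,0],"hand":255},{"xyz":[-23,-0.1,26],"turn":[0,0,0],"hand":255},{"xyz":[-26.5,-0.1,30],"turn":[0,0,0],"hand":255},{"xyz":[-29,-0.1,32.9],"turn":[0,0,0],"hand":255},{"xyz":[-30.3,-0.1,34.4],"turn":[0,0,0],"hand":255},{"xyz":[-30.3,-0.1,34.4],"turn":[0,0,0],"hand":255},{"xyz":[-30.3,-0.1,34.4],"turn":[0,0,0],"hand":255}]'
python3 - <<'E'
from cell import robot
import cv2,numpy as np,pickle
from h import *
c=robot.camera("side");t=robot.camera("top");s=robot.get_state();print(s["tcp_pos"],s["tcp_rot"].round(4))
pickle.dump({"side":c,"top":t,"s":(s["tcp_pos"],s["tcp_rot"])},open("c2.pkl","wb"))
p=s["tcp_pos"];print(proj(c,p-[0,0,.139]),proj(t,p-[0,0,.139]))
f=lambda c,x,y:cv2.resize(c["img"][y:y+120,x:x+80,::-1],(400,600),interpolation=cv2.INTER_CUBIC)
cv2.imwrite("pics/a2.png",np.hstack([f(c,225,80),f(t,160,200)]))
E
```

```text
time_s: 6.95
tcp_pos: [0.5263, 0.2453, 0.31]
tcp_rot: [[0.786, -0.0, 0.618], [-0.618, -0.001, 0.786], [0.001, -1.0, -0.001]]
contact_force: [0.3, -0.4, -1.8]
opening: 0.019
[0.52641206 0.24522202 0.31023035] [[ 7.856e-01  1.000e-04  6.187e-01]
 [-6.187e-01 -1.100e-03  7.856e-01]
 [ 8.000e-04 -1.000e+00 -8.000e-04]]
[260.22928995 153.33155441] [194.51952599 274.20312805]
```

View pics/a2.png

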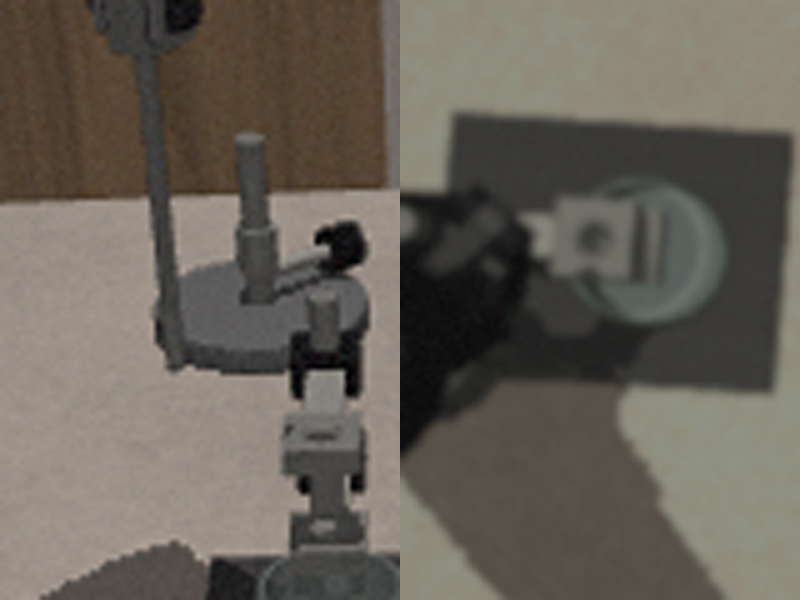

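```bash
python3 - <<'E'
import pickle,numpy as np
from h import *
d=pickle.load(open("c2.pkl","rb"));p=d["s"][0];c=d["side"]
tip=p-[0,0,.139]
for z in(.006,.06,.13):print(z,proj(c,tip+[0,0,z]))
# measured rod edges in rows
g=c["img"].astype(int).sum(2)
for r in(95,105,115,125,140,148):print(r,g[r,247:268])
print(proj(c,[.585,.247,.137]),proj(d["top"],[.585,.247,.137]))
E
```

```text
0.006 [259.972437   150.71909632]
0.06 [257.56721757 126.25554554]
0.13 [254.17567751  91.76010137]
95 [205 219 206 208 205 170 187 202 186 160 179 180 181 185 191 180 194 193
 193 215 191]
105 [204 214 215 203 214 200 188 194 191 174 174 181 155 177 179 193 179 189
 205 204 218]
115 [214 200 220 209 210 206 207 172 188 189 188 167 190 190 190 203 196 188
 177 196 194]
125 [435 444 443 442 445 445 447 454 270 169 188 190 312 442 431 430 439 443
 435 431 431]
140 [435 447 437 440 455 440 449 452 443 272 164 194 169 191 277 288 272 278
 278 281 276]
148 [438 443 439 446 436 436 449 438 435 200 165 190 220 198 173 209 217 249
 294 297 286]
[288.97947243 166.26514515] [199.16174792 247.44657668]
```

Side view: the rod hangs plumb, with its tip at (260, 153.5) against (260.2, 153.3) predicted from the TCP. The hole is at (289.4, 167) side and (199.4, 247.8) top, so the target is about (0.586, 0.246).

```bash
python3 -m handwheel '[{"xyz":[0.8,0,0.6],"turn":[0,0,0],"hand":255},{"xyz":[2,0,1.6],"turn":[0,0,0],"hand":255},{"xyz":[3.4,0,2.7],"turn":[0,0,0],"hand":255},{"xyz":[4.3,0,3.5],"turn":[0,0,0],"hand":255},{"xyz":[4.6,0.6,3.7],"turn":[0,0,0],"hand":255},{"xyz":[4.6,1.5,3.7],"turn":[0,0,0],"hand":255},{"xyz":[4.6,2.3,3.7],"turn":[0,0,0],"hand":255},{"xyz":[4.6,2.5,3.7],"turn":[0,0,0],"hand":255},{"xyz":[4.6,2.5,3.7],"turn":[0,0,0],"hand":255},{"xyz":[4.6,2.5,3.7],"turn":[0,0,0],"hand":255}]'
python3 - <<'E'
from cell import robot
import cv2,numpy as np,pickle
from h import *
c=robot.camera("side");t=robot.camera("top");s=robot.get_state();print(s["tcp_pos"],s["tcp_rot"].round(4))
p=s["tcp_pos"]
for z in(.139,.1,.06):print(proj(c,p-[0,0,z]),proj(t,p-[0,0,z]))
f=lambda c,x,y:cv2.resize(c["img"][y:y+75,x:x+50,::-1],(400,600),interpolation=cv2.INTER_CUBIC)
cv2.imwrite("pics/a3.png",np.hstack([f(c,265,115),f(t,170,210)]))
E
```

```text
time_s: 8.3
tcp_pos: [0.5849, 0.2483, 0.2857]
tcp_rot: [[0.788, 0.001, 0.616], [-0.616, 0.0, 0.788], [0.0, -1.0, 0.001]]
contact_force: [0.3, -0.6, -1.2]
opening: 0.0194
[0.58490212 0.24825151 0.28570445] [[ 7.876e-01  7.000e-04  6.162e-01]
 [-6.162e-01  2.000e-04  7.876e-01]
 [ 4.000e-04 -1.000e+00  6.000e-04]]
[288.69250726 161.95165033] [197.41037215 247.18085558]
[287.74621654 145.20546992] [192.43650582 245.91323033]
[286.72448531 127.12424489] [186.89190588 244.50014956]
```

View pics/a3.png

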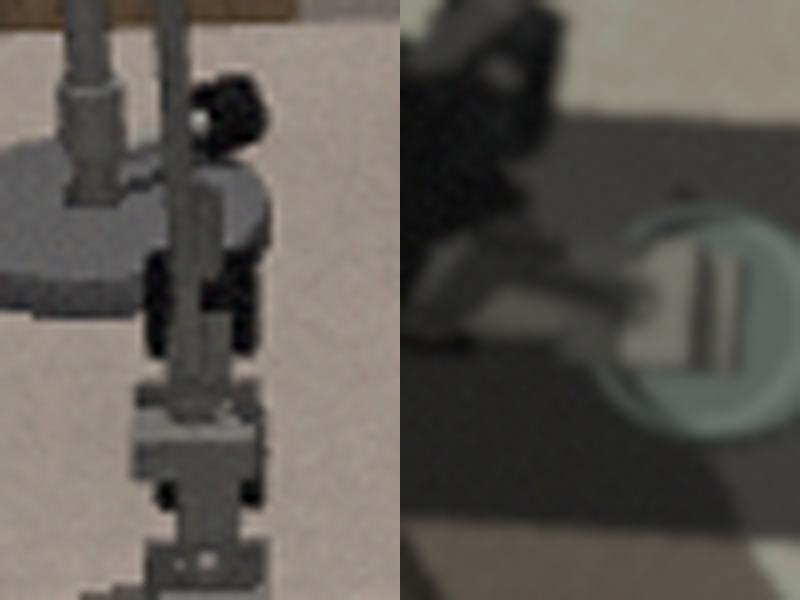

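Side view: the tip is just above the hole. The rod axis extrapolates to column 288.7 and the hole mouth is at about (289, 166), so a nudge of about 1 mm is needed. The top view is occluded by the gripper. Next is a gentle descent into the upper guide, watching the force.

```bash
python3 -m handwheel '[{"xyz":[0.15,0,0],"turn":[0,0,0],"hand":255},{"xyz":[0.15,0.4,0],"turn":[0,0,0],"hand":255},{"xyz":[0.15,0.8,0],"turn":[0,0,0],"hand":255},{"xyz":[0.15,1.2,0],"turn":[0,0,0],"hand":255},{"xyz":[0.15,1.6,0],"turn":[0,0,0],"hand":255},{"xyz":[0.15,2,0],"turn":[0,0,0],"hand":255},{"xyz":[0.15,2.4,0],"turn":[0,0,0],"hand":255},{"xyz":[0.15,2.6,0],"turn":[0,0,0],"hand":255},{"xyz":[0.15,2.6,0],"turn":[0,0,0],"hand":255}]'
python3 - <<'E'
from cell import robot
s=robot.get_state();print(s["contact_force"],s["ft_torque"],s["tcp_pos"])
E
```

```text
time_s: 9.52
tcp_pos: [0.5859, 0.2472, 0.2592]
tcp_rot: [[0.788, -0.0, 0.616], [-0.616, -0.0, 0.788], [-0.0, -1.0, -0.0]]
contact_force: [0.1, -0.4, -1.3]
opening: 0.0197
[ 0.07919982 -0.40363621 -1.30236921] [0.00081056 0.02469071 0.03438077] [0.58593862 0.24717524 0.25915846]
```

```bash
python3 -m handwheel '[{"xyz":[0,0.4,0],"turn":[0,0,0],"hand":255},{"xyz":[0,0.9,0],"turn":[0,0,0],"hand":255},{"xyz":[0,1.4,0],"turn":[0,0,0],"hand":255},{"xyz":[0,1.9,0],"turn":[0,0,0],"hand":255},{"xyz":[0,2.4,0],"turn":[0,0,0],"hand":255},{"xyz":[0,2.9,0],"turn":[0,0,0],"hand":255},{"xyz":[0,3.3,0],"turn":[0,0,0],"hand":255},{"xyz":[0,3.7,0],"turn":[0,0,0],"hand":255},{"xyz":[0,4.1,0],"turn":[0,0,0],"hand":255},{"xyz":[0,4.5,0],"turn":[0,0,0],"hand":255},{"xyz":[0,4.5,0],"turn":[0,0,0],"hand":255}]'
python3 - <<'E'
from cell import robot
import cv2,numpy as np
from h import *
c=robot.camera("side");s=robot.get_state();print(s["contact_force"],s["ft_torque"],s["tcp_pos"])
print([proj(c,s["tcp_pos"]-[0,0,z]) for z in (.139,.07,.004)])
cv2.imwrite("pics/a4.png",cv2.resize(c["img"][110:210,250:330,::-1],(480,600),interpolation=cv2.INTER_CUBIC))
E
```

```text
time_s: 10.9
tcp_pos: [0.5858, 0.2471, 0.2139]
tcp_rot: [[0.788, -0.001, 0.616], [-0.616, -0.0, 0.788], [-0.0, -1.0, -0.001]]
contact_force: [0.5, 0.7, -0.5]
opening: 0.0186
[ 0.4298411   0.62229525 -1.48506   ] [-0.01644011 -0.01525446 -0.03179423] [0.58593591 0.24718743 0.21419321]
[array([290.78510104, 190.82471791]), array([289.24504062, 163.21414618]), array([287.64045153, 134.44668893])]
```

View pics/a4.png

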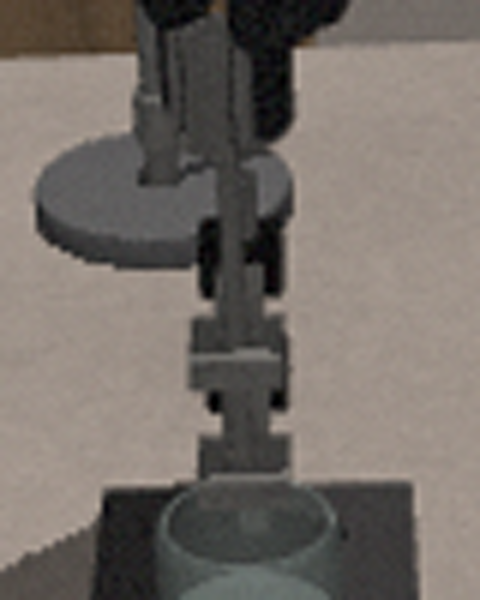

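The side view shows the rod entering the upper guide at about (289, 167) with the contact force near zero. Going on to a tip height of about 0.040 m.

```bash
python3 -m handwheel '[{"xyz":[0,0.4,0],"turn":[0,0,0],"hand":255},{"xyz":[0,0.8,0],"turn":[0,0,0],"hand":255},{"xyz":[0,1.2,0],"turn":[0,0,0],"hand":255},{"xyz":[0,1.6,0],"turn":[0,0,0],"hand":255},{"xyz":[0,2,0],"turn":[0,0,0],"hand":255},{"xyz":[0,2.4,0],"turn":[0,0,0],"hand":255},{"xyz":[0,2.8,0],"turn":[0,0,0],"hand":255},{"xyz":[0,3.2,0],"turn":[0,0,0],"hand":255},{"xyz":[0,3.5,0],"turn":[0,0,0],"hand":255},{"xyz":[0,3.5,0],"turn":[0,0,0],"hand":255},{"xyz":[0,3.5,0],"turn":[0,0,0],"hand":255},{"xyz":[0,3.5,0],"turn":[0,0,0],"hand":255}]'
python3 - <<'E'
from cell import robot
import cv2,numpy as np
from h import *
c=robot.camera("side");s=robot.get_state();print(s["contact_force"],s["ft_torque"],s["tcp_pos"],s["opening"])
p=s["tcp_pos"];print("tip,head bottom/top",[proj(c,p-[0,0,z]).round(1) for z in (.139,.004,-.041)],"guides",[proj(c,[.5858,.247,z]).round(1) for z in(.137,.125,.087,.075,.06)])
a=cv2.resize(c["img"][135:210,260:320,::-1],(480,600),interpolation=cv2.INTER_CUBIC)
b=cv2.resize(c["img"][:,180:436,::-1],(320,600))
cv2.imwrite("pics/a5.png",np.hstack([a,b]))
E
```

```text
time_s: 12.45
tcp_pos: [0.5861, 0.2473, 0.1795]
tcp_rot: [[0.787, 0.0, 0.616], [-0.616, 0.0, 0.787], [0.0, -1.0, 0.0]]
contact_force: [0.3, 0.5, -0.2]
opening: 0.0193
[-0.09378275 -0.41872371 -0.65318194] [ 0.02209611  0.04307937 -0.025076  ] [0.58605209 0.24721946 0.17946236] 0.01910116912953021
tip,head bottom/top [array([291.6, 203.9]), array([288.6, 149.9]), array([287.4, 129.7])] guides [array([289.4, 166.2]), array([289.6, 171.2]), array([290.5, 186.3]), array([290.7, 190.9]), array([291. , 196.6])]
```

View pics/a5.png

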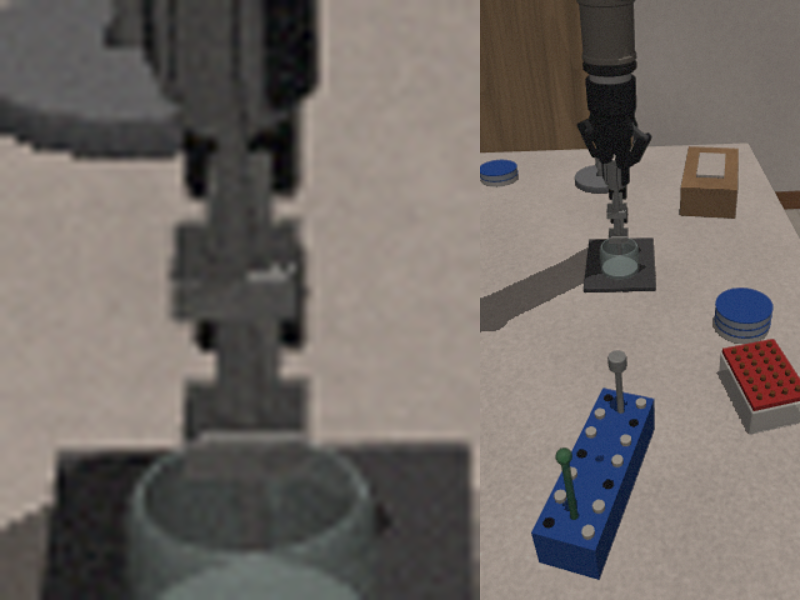

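The rest of the scene is undisturbed, with the other two rods still in the rack. A faint rod end shows below the lower block at about (292, 199-203), where (291.6, 204) is predicted. One contrast-stretched crop to confirm.

```bash
python3 - <<'E'
from cell import robot
import cv2,numpy as np
c=robot.camera("side");s=robot.get_state();print(s["contact_force"],s["tcp_pos"],np.abs(s["joint_vel"]).max())
g=np.mean([robot.camera("side")["img"][150:215,265:317,::-1].astype(float) for _ in range(6)],0)
g=np.clip((g-30)*2.2,0,255).astype(np.uint8)
cv2.imwrite("pics/a6.png",cv2.resize(g,(480,600),interpolation=cv2.INTER_CUBIC))
E
```

```text
[ 0.1194763  -0.34646742 -0.45541878] [0.58606614 0.24722938 0.17947669] 0.0018347477533585484
```

View pics/a6.png

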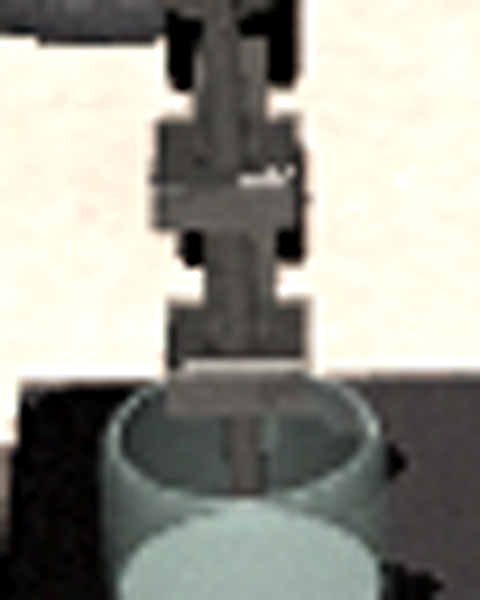

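The rod clearly emerges below the lower block, from (291.5, 195) down to about (291.7, 203.5). It is inside the jar and above the floor. Handing in.

```bash
python3 -c "
from cell import robot
print(robot.close_job())"
```

```text
the job is handed in; nothing more can be done
None
```

I pulled the shaft from the rack's middle socket and threaded it down through the upper guide and then the lower one. I handed the job in with the gripper still holding the head at an 80 N grip setting, at about 13 s of the 51 s limit.

- **Shaft position:** the last enhanced side picture shows the rod coming out below the lower guide and ending inside the jar. The tip is at about (292, 203.5) px, with (291.6, 204) predicted. By arm position, the tip is at about z = 0.040 m, roughly 25 mm above the jar floor.
- **Stillness and force:** joint speeds were about 0.002 rad/s and the contact force was under 1 N, so the shaft hangs almost freely.
- **Other items:** in the last full side picture the two other rods are still in the rack, and the dishes and tip box look unmoved.
- **Weak checks:** the first two sightings of the guide hole differed by about 2 mm, within the calibration. The gripper hid the hole from the top camera during insertion, so alignment there rested on the side view and the force readings.

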